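# Press a threaded insert home and hold the press lever level

### The job

One of the two wooden rails still has its steel threaded insert standing proud. Lay that rail, insert up, in the channel of the bench press, slide it in from the open end, insert end first, until it meets the end stop under the raised ram, and let go of it; then pull the lever down until its arm is level, so that the ram presses the insert fully home, and finish while still holding the lever level, for the glue to grab. Leave the finished rail and the other things on the bench where they are, and let only the ram press the insert.

Things in the scene. Friction and masses are not known exactly. Their poses are not given: they have to be found in the camera images.
- rail_centre (a point): Centre, half-way up, of the rail to be worked: a square bar of plain light-brown wood, 30 x 240 x 30 mm, 0.15 kg, loose on the bench (this point 15 mm up). Axes: y along its length, z up. Its insert is on the top face 80 mm from this centre towards -y (40 mm from that end). The centre of mass is about 10 mm from this centre towards the insert.
- insert_top (a point): Middle of the top of the rail's insert: a steel flange, 22 mm across, 2.5 mm thick, on a ribbed 14 mm barrel that goes down into the rail. Proud, its top is about 12 to 15 mm over the rail's top face; fully home it is 2.5 mm over it, the flange lying on the wood.
- insert (a joint): How far the insert has been pressed in, m: 0 to 0.003 at the start (flange 12 to 9 mm off the wood), 0.012 fully home, flange on the wood. It is a tight fit: it takes about 8 N to move and stays where it is left.
- rail_done_centre (a point): Centre, half-way up, of the finished rail, to be left alone: the same bar (30 x 240 x 30 mm, axes alike), but its insert is already home, only the 2.5 mm flange over the wood. The two rails lie left and right of the press, either way round.
- ram_axis (a point): Point on the bed of the grey cast press (bolted down) right under its ram, 22 mm over the bench. Axes: x from the lever's ball towards the column, y along the channel to its open end, z up. Overhang: head and ram guide, within 26 mm of this point in y and 29 mm towards the ball, underside 84 mm over the bed; the nose hangs to 62 mm over it while the lever is up.
- channel_stop (a point): Middle of the end stop's face, on the bed, 40 mm from the ram axis in the press's -y; the stop is 24 mm high. With the rail's end on it the insert is under the ram and the rail's centre 80 mm from the ram axis in the press's +y. The channel is 34 mm wide for the 30 mm rail; its side at the column is 18 mm high, the other 12 mm, over the bed.
- channel_mouth (a point): Middle of the channel's open end, on the bed, 105 mm from the ram axis in the press's +y. The channel runs straight from here to the stop; over the first 20 mm its sides flare out to about 50 mm. The bed ends here: the tail of a rail on the stop sticks out 95 mm beyond, free, its underside 22 mm over the bench, with room for fingers.
- lever_ball (a point): Centre of the black ball knob, 36 mm across, at the end of the lever, 200 mm from the pivot, on a 12 mm round rod; pinch it from above or press it down. The lever runs from the column over the ram towards the press's -x. Up, the ball is 289 mm over the bench; level, it is 185 mm over it and 142 mm from the ram axis in the press's -x.
- lever_pivot (a point): Pivot of the lever on the column, 185 mm over the bench, 58 mm from the ram axis in the press's +x; the hinge lies along the press's y. The axes turn with the lever (its arm is its own -x). The lever is level when the ball is as high as this point.
- lever (a joint): Angle of the lever, rad: 0 fully up (31 degrees above level, held by its return spring), growing as it is pulled down; level at 0.549, lower stop at 0.649. It springs back up when let go. At the ball it takes about 3 N to start it and about 11 N to hold it level on the rail.
- nose (a joint): How far the sprung nose (dark steel, 19 mm across) is pushed up into the ram, m: 0 free, 0.0145 at most; 2.5 N for the first give, then 2.5 N per mm. The ram comes down 35.5 mm from lever up to level; near level, 10 mm at the ball is 3.2 mm at the ram. Insert home and lever level: pushed in 6 mm (17 N).
- screw_carton: small brown cardboard carton of screws, 61 x 90 x 55 mm; origin under its centre. To be left alone.
- glue_bottle: upright yellow glue bottle with an orange nozzle, 53 x 65 x 222 mm; origin under its centre. To be left alone.
- tape_measure: yellow and black tape measure standing on edge, 38 x 87 x 73 mm; origin under its centre. To be left alone.
- spring_clamp_0: orange spring clamp lying on its side, 74 x 138 x 24 mm; origin under its centre. To be left alone.

How it is judged:
By the outcome, as a careful person would: the job done as asked, in the order asked, and still so for the second after the job is handed in, while the arm keeps its last pose, push and grip.
It also fails if it takes over 72 s, if anything falls off the work surface, if the arm or the gripper's body presses on something with over 40 N, if the wrist force passes 120 N, or if a joint passes its speed limit or range.

### The arm

A 7-joint arm with a two-finger parallel gripper is mounted at the origin on the work surface; the furniture and walls round the work are solid. World frame = base frame: x ahead of the robot, y to its left, z up, the work surface at z = 0. Lengths are in m, angles in rad, forces in N, time in s.
With the tool pointing down it reaches from about 0.375 to 0.925 m from the base axis. Payload 3.1 kg.
Tool frame: the origin (TCP) lies at the very end of the fingers, on their centre line; the grasp point (between the pads) lies 19 mm behind it; z points along the fingers, y is the line along which they close (so a half turn about z gives the same grasp; the last joint's range is limited). The gripper opens to 85 mm and grips with 20 to 120 N. Pads are 22 mm wide; open, the fingers measure 114 mm over their backs; the gripper's body (76 mm by 85 mm) begins 54 mm behind the grasp point. The pads swing forward as they close: fully open they stand 13 mm farther back than shut.
Start: joints at [1.142, 0.383, 0.044, 1.598, -0.018, 1.161, -0.05], TCP at [0.211, -0.615, 0.231] pointing down, gripper open.
Joint ranges: [-2.61, 2.61], [-0.41, 2.15], [-1.48, 1.57], [0, 2.5], [-1.57, 4.71], [0.05, 1.97], [-2.85, 2.85]. Speed limits (rad/s): [2.79, 2.79, 3.14, 3.14, 3.14, 3.14, 3.14].

### API

Orientations are given as a unit quaternion [x, y, z, w].
In Python, from workcell import state, get_image, finish_job gives the robot as it stands.
- The arm moves only by the tool servo_tool, never from a script. Its argument "rows" is one flat list of numbers, 7 for each row, row after row: the shift along the tool's x, y, z in m, then the turn, a rotation vector about the tool's x, y, z in degrees, then the gripper command: -1 is shut, 1 is fully open, values between are in proportion. In form: [x, y, z, rx, ry, rz, gripper, x, y, z, rx, ry, rz, gripper, ...]. A call has exactly 8 rows; each row is the pose to reach, as a shift and turn from the pose commanded when the call began, along the tool's axes at that moment; what a row does not reach only later rows make up. A row lasts 1/12 s, in which the tool goes at most 41.7 mm and 7.16 degrees, less where a joint would pass 70% of its speed; a pose out of reach is approached as far as the arm can. A call with a gripper value outside its range is refused whole. The fingers move at their own pace and stop on an object; the grip force is fixed at half the most. Time passes only in rows, so rows that repeat a pose let the fingers close, or fill a call up. It gives the time, the measured TCP pose, the force, the opening and the grip force at its end, in the units of the state.
- state(): the state, without advancing time (a new reading comes with each control period).
- get_image(name): name is "scene" or "top"; returns a dict with "color" (384x512x3 uint8, blue, green, red), "range_z" (384x512 float32, m along the optical axis (not along the pixel's ray), 0 where there is no reading), "camera_matrix" (3x3 intrinsics, pixels), "eye" and "rotation" of the camera in the world. Camera axes: x right, y up, looking along -z (the intrinsics and any distortion apply to the point x, -y, -z); pixel columns grow to the right and rows downward; lengths in m; the calibration is good to about 2 mm. A picture is of the moment at which its call begins.
- finish_job(): hands the job in; it is judged then, once.
The state is a dict: "clock": time; "joint_pos": joint angles; "dq": joint speeds; "joint_torque": joint torques, N m; "ee_pos": TCP position; "tool_rot": TCP orientation; "force": force on the tool from outside, world axes, zero at the start; "torque": the same for the moment, N m; "width": finger opening in m; "gripper_force": force on a finger pad.
Only numpy, scipy, OpenCV 4.12 (cv2) and the standard library are available. Lean on these libraries where they do the work, as an engineer would, in place of code of your own. Each camera call takes 0.05 s, during which the arm holds its last target. There are 200 camera calls.

## Working session

There is one attempt and no reset: what is moved stays moved. The work goes in short steps, Python scripts to look and compute and a tool call to move; the robot and the scene stay as the last step left them, time stands still between calls to the robot, and variables do not carry over. Pictures are saved under pics/ and viewed, at most 10 in all, crops included, and the job is handed in when it is done.

Besides the shell and the picture viewer there is one more tool, called after ">>>" as a command line: name --argument value ..., lists and objects as JSON in quotes. servo_tool: Moves the arm, as the interface text tells. Its arguments: {"type":"object","properties":{"rows":{"type":"array"}},"required":["rows"]}

```bash
mkdir -p pics; ls
cat > h.py <<'E'
import numpy as np, cv2
from workcell import state, get_image, finish_job
def cloud(im):
    K=im["camera_matrix"];z=im["range_z"].astype(float)
    v,u=np.mgrid[:z.shape[0],:z.shape[1]]
    p=np.stack([(u-K[0,2])/K[0,0]*z,-(v-K[1,2])/K[1,1]*z,-z],-1)
    P=p@np.array(im["rotation"]).T+np.array(im["eye"]);P[z==0]=np.nan
    return P
E
python3 - <<'E'
from h import *
print(state())
for n in("scene","top"):
    im=get_image(n);np.save(n+".npy",im,allow_pickle=True);cv2.imwrite(f"pics/{n}0.png",im["color"])
    print(n,im["eye"],im["rotation"],im["camera_matrix"],im.keys())
E
```

```text
pics
{'clock': 0.0, 'joint_pos': array([ 1.14221585,  0.38384475,  0.04382477,  1.59956839, -0.01787444,
        1.16117321, -0.04988522]), 'dq': array([-1.21377212e-04,  6.12859715e-05, -2.13726545e-04,  1.39826139e-03,
       -1.89548980e-03,  4.25358186e-04,  6.20489125e-04]), 'joint_torque': array([-3.25166902e-04, -4.33458817e+01,  1.02425527e+00, -2.49513084e+01,
        1.06014608e-02,  1.14716080e-02,  6.38335294e-06]), 'ee_pos': array([ 0.21079883, -0.61388481,  0.22988329]), 'tool_rot': array([ 9.86344014e-01,  1.64693028e-01, -2.92748192e-04, -1.26741485e-03]), 'force': array([0.97505714, 0.24764549, 0.89206716]), 'torque': array([ 0.01389347,  0.00937524, -0.01398329]), 'gripper_force': 0.0, 'width': 0.08509768682714677}
scene [-0.25410463  0.48422037  1.18537254] [-0.19064717  0.30850619  0.80578351 -0.46817787] [[358.65305056   0.         250.95921235]
 [  0.         358.65305056 195.96813846]
 [  0.           0.           1.        ]] dict_keys(['color', 'range_z', 'camera_matrix', 'eye', 'rotation'])
top [0.24943993 0.03839795 1.47281541] [ 0.08154202 -0.0761633  -0.68266293  0.72216437] [[411.76787743   0.         261.32888495]
 [  0.         411.76787743 188.21472589]
 [  0.           0.           1.        ]] dict_keys(['color', 'range_z', 'camera_matrix', 'eye', 'rotation'])
```

View pics/scene0.png

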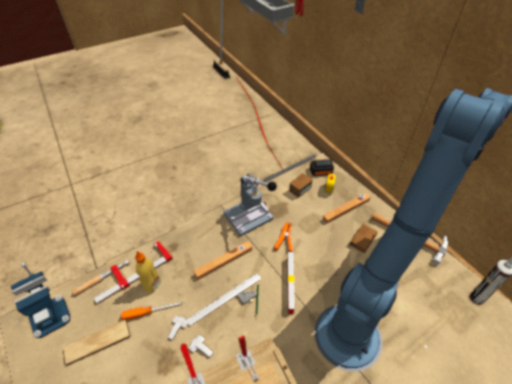

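View pics/top0.png

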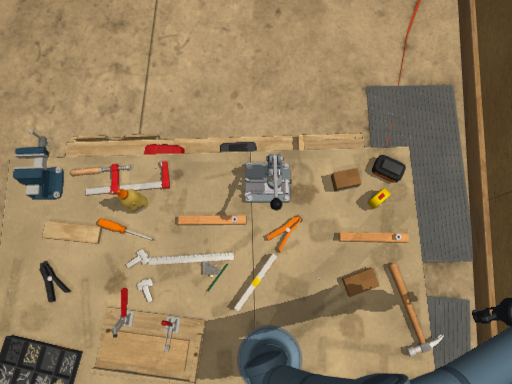

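The top view shows the press at (268,180) with its ball at (276,204). There is a rail on the left at (211,220) and one on the right at (373,237). I'll fit both rails and zoom in on the press.

```bash
sed -i 's/np.array(im\["rotation"\]).T/R.from_quat(im["rotation"]).as_matrix().T/; 1a from scipy.spatial.transform import Rotation as R' h.py
python3 - <<'E'
from h import *
im=np.load("top.npy",allow_pickle=True).item();P=cloud(im);c=im["color"]
sc=np.load("scene.npy",allow_pickle=True).item();S=cloud(sc)
for n,(a,b,x,y) in dict(L=(172,250,208,232),Rr=(335,412,226,248)).items():
    q=P[x:y,a:b].reshape(-1,3);m=(q[:,2]>.018)&(q[:,2]<.06);q=q[m]
    r=cv2.minAreaRect(q[:,:2].astype(np.float32)*1000);print(n,m.sum(),r)
    w=q[q[:,2]>.034];print(" hi",len(w),w.mean(0) if len(w) else '',q[:,2].max(),np.median(q[:,2]))
def near(Q,m,t): print(t,m.sum(),Q[m].mean(0),Q[m].max(0),Q[m].min(0))
# ball: dark pixels high
for t,Q,col in(("top",P,c),("sc",S,sc["color"])):
    m=(Q[...,2]>.25)&(Q[...,2]<.33)&(col.max(-1)<50)&(Q[...,0]>.4)&(abs(Q[...,1])<.4);near(Q,m,t+" ball")
a=cv2.resize(c[145:215,230:310],(640,560),interpolation=cv2.INTER_CUBIC);cv2.imwrite("pics/press.png",a)
a=cv2.resize(np.vstack([c[205:235,165:255],c[222:252,330:420]]),(810//1-10,530),interpolation=cv2.INTER_CUBIC);cv2.imwrite("pics/rails.png",a)
for r in range(150,212,4):
  print(r,' '.join('%4.0f'%(1000*z) for z in P[r,236:300:4,2]))
print("x",P[150,268],P[206,268],P[180,236],P[180,300])
E
```

```text
L 587 ((453.1575927734375, 228.5811309814453), (30.646650314331055, 237.91551208496094), 4.179474830627441)
 hi 32 [0.45310029 0.21514172 0.03517189] 0.0380293017822646 0.028457200248553027
Rr 604 ((425.0744323730469, -345.19097900390625), (31.709577560424805, 239.7774658203125), 2.026564598083496)
 hi 60 [ 0.42764705 -0.38781297  0.04008299] 0.05140906468003692 0.02946175867076406
top ball 102 [0.47224899 0.01108211 0.30155543] [0.49253857 0.02733485 0.31265968] [ 0.45744942 -0.00473421  0.28317044]
sc ball 42 [0.4676963  0.01800232 0.29952847] [0.47733498 0.02862764 0.30881063] [0.45897892 0.00594644 0.28825138]
150  -93  -94  -95 -106 -106 -111 -159 -158 -155 -150 -154 -159 -150   -1   -1    4
154   -6   -3   -4   -3   -4   -2   -2   -5   -4    7    0  192    1    1   -4    1
158   -4   -2    1   -2   -1   -3    3    3  192  190  200  204    5   -1    2   -2
162   -0    3   -2  nan    0   -2   -1    0  158  170  207  194   -0    1   -2    0
166   -3   -4   -3   31   25   23   21   24  160  167  213  164   29   21    2   -1
170  -10   -3   -5   22   20   24   23   22  141  229  225
[... 319 characters left out ...]
22  108  151  259  127   21   44    4    1
190    4   -0    2   21   19   24   16   24   19   26  261   21   21   46    1    0
194    0   -7   31   28   25   22   15   20   19   20  276   20   28   21    2    2
198    2   -4    2   28   17   21   19   20   16   22  289   22   26   19    3   -1
202   -0   -4    3   16   11    7   10   12   12  302  308  302    9   11    5   -8
206   -7   -2   -1   -2    1    0   -2    1   -2  298  306  298   -5    3    9    1
210    2   -4   -2   -0   -2   -2   -1   -2   -5    2  289   -6   -4   -2   -4   -5
x [ 0.78248685  0.04297078 -0.15485851] [ 0.51930372  0.03128457 -0.00186554] [ 0.61051735  0.15448575 -0.00409054] [ 0.62411976 -0.08173355 -0.00549885]
```

View pics/press.png

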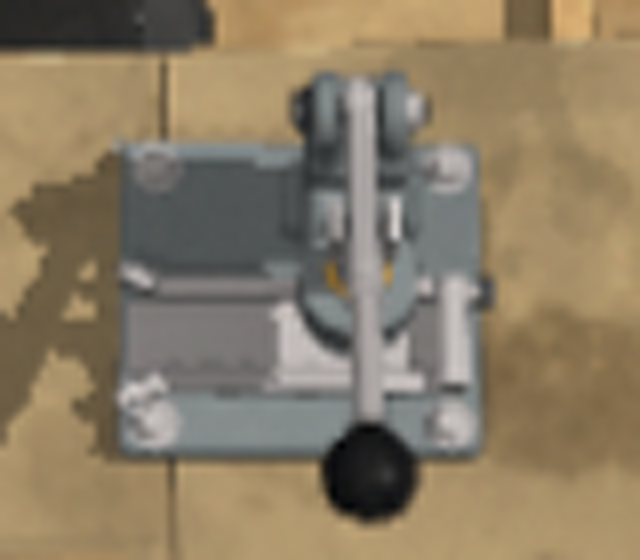

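View pics/rails.png

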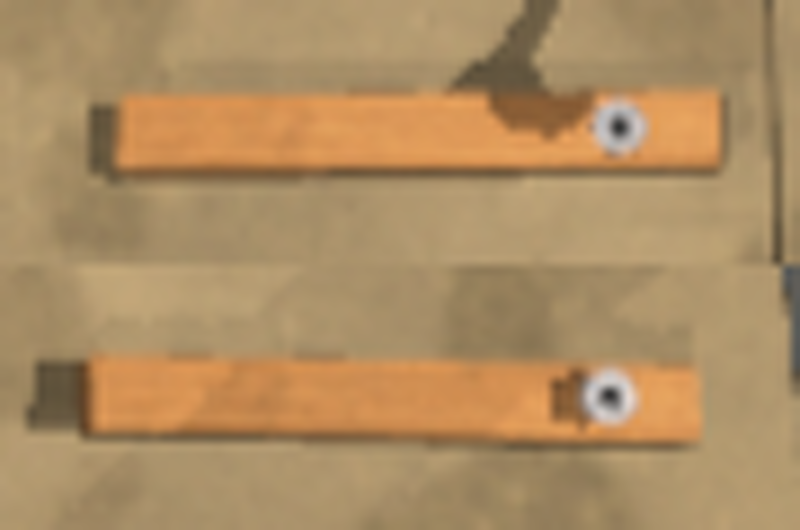

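The right rail carries the proud insert: its points reach 51 mm, and the left rail stays at about 33 mm. The channel opens to the left (crop x≈120) and the stop is at crop (455,335). Next I'll get the press pose and the obstacle positions.

```bash
cat >> h.py <<'E'
def ray(im,u,v,z):
    K=im["camera_matrix"];d=R.from_quat(im["rotation"]).as_matrix()@np.array([(u-K[0,2])/K[0,0],-(v-K[1,2])/K[1,1],-1.])
    e=np.array(im["eye"]);return (e+d*(z-e[2])/d[2])[:2]
E
python3 - <<'E'
from h import *
from scipy.optimize import least_squares
np.set_printoptions(precision=4,suppress=True)
im=np.load("top.npy",allow_pickle=True).item();P=cloud(im);c=im["color"]
sc=np.load("scene.npy",allow_pickle=True).item();S=cloud(sc)
for t,Q,col in(("top",P,c),("sc",S,sc["color"])):
    m=(Q[...,2]>.27)&(Q[...,2]<.33)&(col.max(-1)<60)&(Q[...,0]>.43)&(Q[...,0]<.51)&(abs(Q[...,1])<.05);q=Q[m]
    f=least_squares(lambda p:np.linalg.norm(q-p,axis=1)-.018,[.475,.012,.289],loss="soft_l1",f_scale=.003);print(t,"ball",f.x,len(q))
    m=(Q[...,2]>.195)&(Q[...,2]<.285)&(Q[...,0]>.48)&(Q[...,0]<.70)&(abs(Q[...,1])<.06)&(col.max(-1)>70);q=Q[m]
    k=np.polyfit(q[:,0],q[:,1],1);r=q[:,1]-np.polyval(k,q[:,0]);g=abs(r)<.01;k=np.polyfit(q[g,0],q[g,1],1);print(" lever y=f(x)",k,g.sum(),np.degrees(np.arctan(k[0])),np.polyval(k,.6))
C=lambda x,y,z:ray(im,230+(x+.5)/8-.5,145+(y+.5)/8-.5,z)
for n,a in dict(frontL=(122,458,.022),frontR=(480,458,.022),backL=(122,148,.022),backR=(476,148,.022),stopFaceT=(443,285,.046),stopFaceB=(443,383,.046),stopBR=(468,385,.046),
  wallcolL=(160,291,.040),wallcolR=(300,291,.040),wallfrL=(160,390,.034),wallfrR=(425,388,.034),wfrInL=(275,377,.034),wfrInR=(425,375,.034),pivot=(362,95,.195)).items(): print(n,C(*a))
D=lambda x,y,z:ray(im,330+(x+.5)/800*90-.5,222+(y-265+.5)/265*30-.5,z)
for n,a in dict(rTL=(92,356,.03),rBL=(85,436,.03),rTR=(698,368,.03),rBR=(698,440,.03),ins=(610,397,.043)).items(): print(n,D(*a))
for n,(a,b,x,y) in dict(bottle=(112,150,182,215),carton=(325,365,162,192),carton2=(340,382,264,298),tape=(365,395,185,212),clamp=(262,304,212,243),Lrail=(172,250,208,232)).items():
    q=P[x:y,a:b].reshape(-1,3);q=q[q[:,2]>.015];print(n,np.percentile(q,3,axis=0),np.percentile(q,97,axis=0))
q=P[226:248,335:412].reshape(-1,3);w=q[q[:,2]>.039];print("ins cloud",np.median(w,0),len(w))
E
```

```text
top ball [0.474  0.0098 0.2892] 104
 lever y=f(x) [ 0.0564 -0.0164] 191 3.229632234314058 0.01745812479823143
sc ball [0.4788 0.012  0.2907] 43
 lever y=f(x) [ 0.0604 -0.0123] 108 3.4579437010364305 0.023920496763226978
frontL [0.5255 0.1152]
frontR [ 0.5345 -0.045 ]
backL [0.6697 0.1247]
backR [ 0.6788 -0.0372]
stopFaceT [ 0.6074 -0.0239]
stopFaceB [ 0.5627 -0.0259]
stopBR [ 0.5624 -0.037 ]
wallcolL [0.599  0.1023]
wallcolR [0.6025 0.0397]
wallfrL [0.555  0.0997]
wallfrR [ 0.5626 -0.0185]
wfrInL [0.5638 0.0487]
wfrInR [ 0.5685 -0.0182]
pivot [0.6473 0.0188]
rTL [ 0.4356 -0.2253]
rBL [ 0.4038 -0.223 ]
rTR [ 0.4443 -0.4638]
rBR [ 0.4157 -0.4632]
ins [ 0.4292 -0.4248]
bottle [0.4697 0.468  0.016 ] [0.5694 0.5932 0.2028]
carton [ 0.5898 -0.2856  0.0227] [ 0.6563 -0.1971  0.0592]
carton2 [ 0.2293 -0.3507  0.0211] [ 0.3092 -0.2475  0.0352]
tape [ 0.5291 -0.3862  0.0283] [ 0.5893 -0.325   0.0748]
clamp [ 0.3972 -0.0814  0.0164] [0.4787 0.0223 0.0269]
Lrail [0.4353 0.1161 0.02  ] [0.4701 0.3399 0.0347]
ins cloud [ 0.4273 -0.424   0.0449] 28
```

```bash
cat >> h.py <<'E'
def plan(x,y,z,psi):
    s=state();q=R.from_quat(s["tool_rot"]);d=q.inv().apply(np.array([x,y,z])-s["ee_pos"])
    t=R.from_euler("z",psi,degrees=True)*R.from_euler("x",180,degrees=True)
    print("shift mm",np.round(d*1000,1),"rot deg",np.round((q.inv()*t).as_rotvec(degrees=True),2),"F",np.round(s["force"],1),"ee",np.round(s["ee_pos"],4),"w",round(s["width"],4),"t",round(s["clock"],2))
RAM=np.array([.5875,.0165]);YAW=3.3
def press(x,y): return RAM+R.from_euler("z",YAW,degrees=True).as_matrix()[:2,:2]@[x,y]
E
python3 -c "
from h import *
plan(.4229,-.2945,.15,92.3)"
```

```text
shift mm [ 304.3 -233.    80.5] rot deg [ -0.12  -0.08 -73.34] F [-0.2  0.3 -0.7] ee [ 0.2108 -0.6139  0.23  ] w 0.0856 t 0.1
```

>>> servo_tool --rows '[0.152, -0.116, 0.03, 0, 0, -37, 1, 0.152, -0.116, 0.03, 0, 0, -37, 1, 0.152, -0.116, 0.03, 0, 0, -37, 1, 0.152, -0.116, 0.03, 0, 0, -37, 1, 0.152, -0.116, 0.03, 0, 0, -37, 1, 0.152, -0.116, 0.03, 0, 0, -37, 1, 0.152, -0.116, 0.03, 0, 0, -37, 1, 0.152, -0.116, 0.03, 0, 0, -37, 1]'

```text
clock: 0.77
ee_pos: [0.3164, -0.4563, 0.2011]
tool_rot: [0.884, 0.468, -0.0, 0.0]
force: [-1.0, 0.1, -0.3]
width: 0.0855
gripper_force: 0.0
```

```bash
python3 -c "
from h import *
plan(.4229,-.2945,.12,92.3)"
```

```text
shift mm [193.8  -2.6  81. ] rot deg [ -0.04   0.04 -36.45] F [-1.   0.1 -0.3] ee [ 0.3164 -0.4563  0.2011] w 0.0855 t 0.77
```

>>> servo_tool --rows '[0.194, -0.0025, 0.08, 0, 0, -36.5, 1, 0.194, -0.0025, 0.08, 0, 0, -36.5, 1, 0.194, -0.0025, 0.08, 0, 0, -36.5, 1, 0.194, -0.0025, 0.08, 0, 0, -36.5, 1, 0.194, -0.0025, 0.08, 0, 0, -36.5, 1, 0.194, -0.0025, 0.08, 0, 0, -36.5, 1, 0.194, -0.0025, 0.08, 0, 0, -36.5, 1, 0.194, -0.0025, 0.08, 0, 0, -36.5, 1]'

```text
clock: 1.43
ee_pos: [0.4231, -0.2958, 0.1213]
tool_rot: [0.693, 0.721, -0.001, 0.0]
force: [-0.3, 0.2, 0.4]
width: 0.0851
gripper_force: 0.0
```

```bash
python3 -c "
from h import *
plan(.4229,-.2945,.005,92.3)"
```

```text
shift mm [ 1.400e+00 -1.000e-01  1.163e+02] rot deg [-0.03  0.06 -0.08] F [-0.3  0.2  0.4] ee [ 0.4231 -0.2958  0.1213] w 0.0851 t 1.43
```

>>> servo_tool --rows '[0.001, 0, 0.03, 0, 0, 0, 1, 0.001, 0, 0.06, 0, 0, 0, 1, 0.001, 0, 0.085, 0, 0, 0, 1, 0.001, 0, 0.1, 0, 0, 0, 1, 0.001, 0, 0.108, 0, 0, 0, 1, 0.001, 0, 0.115, 0, 0, 0, 1, 0.001, 0, 0.115, 0, 0, 0, 1, 0.001, 0, 0.115, 0, 0, 0, 1]'

```text
clock: 2.1
ee_pos: [0.424, -0.294, 0.007]
tool_rot: [0.693, 0.721, -0.0, 0.001]
force: [-0.4, 0.9, -0.6]
width: 0.0853
gripper_force: 0.0
```

>>> servo_tool --rows '[0, 0, 0, 0, 0, 0, -1, 0, 0, 0, 0, 0, 0, -1, 0, 0, 0, 0, 0, 0, -1, 0, 0, 0, 0, 0, 0, -1, 0, 0, 0, 0, 0, 0, -1, 0, 0, 0, 0, 0, 0, -1, 0, 0, 0, 0, 0, 0, -1, 0, 0, 0, 0, 0, 0, -1]'

```text
clock: 2.77
ee_pos: [0.4245, -0.2928, 0.007]
tool_rot: [0.692, 0.722, 0.0, 0.001]
force: [-0.3, 0.8, 5.3]
width: 0.0292
gripper_force: 61.1
```

>>> servo_tool --rows '[0, 0, -0.01, 0, 0, 0, -1, 0, 0, -0.03, 0, 0, 0, -1, 0, 0, -0.06, 0, 0, 0, -1, 0, 0, -0.09, 0, 0, 0, -1, 0, 0, -0.125, 0, 0, 0, -1, 0, 0, -0.16, 0, 0, 0, -1, 0, 0, -0.19, 0, 0, 0, -1, 0, 0, -0.2, 0, 0, 0, -1]'

```text
clock: 3.43
ee_pos: [0.4259, -0.2937, 0.2113]
tool_rot: [0.692, 0.722, 0.001, 0.004]
force: [0.2, -0.3, -0.9]
width: 0.0289
gripper_force: 60.5
```

>>> servo_tool --rows '[0, 0, -0.03, 0, 0, 0, -1, 0, 0, -0.06, 0, 0, 0, -1, 0, 0, -0.09, 0, 0, 0, -1, 0, 0, -0.12, 0, 0, 0, -1, 0, 0, -0.15, 0, 0, 0, -1, 0, 0, -0.18, 0, 0, 0, -1, 0, 0, -0.195, 0, 0, 0, -1, 0, 0, -0.2, 0, 0, 0, -1]'

```text
clock: 4.1
ee_pos: [0.4244, -0.2928, 0.4087]
tool_rot: [0.692, 0.722, 0.0, 0.002]
force: [-0.1, -0.3, -1.3]
width: 0.0287
gripper_force: 60.4
```

Run:
```python
from h import *
plan(.47,-.0,.41,93.3)
# target: rail end at y_p=112 => centre 232, grasp 282
x,y=press(0,282);print(x,y);plan(x,y,.41,93.3)
im=get_image("top");P=cloud(im);m=(P[...,2]>.36)&(P[...,2]<.5)&(P[...,1]<-.15)&(P[...,0]>.33)
v,u=np.nonzero(m);print(u.min(),u.max(),v.min(),v.max())
im2=get_image("scene")
cv2.imwrite("pics/lift.png",np.hstack([cv2.resize(im["color"][170:310,330:470],(400,400)),cv2.resize(im2["color"][100:300,230:430],(400,400))]))
```

```text
shift mm [290.6  58.1  -1.8] rot deg [ 0.17  0.13 -0.84] F [-0.1 -0.3 -1.3] ee [ 0.4244 -0.2928  0.4087] w 0.0287 t 4.1
-15.645555602597971 281.54889228515594
shift mm [282271.   -3952.3   -647.3] rot deg [ 0.17  0.13 -0.84] F [-0.1 -0.3 -1.3] ee [ 0.4244 -0.2928  0.4087] w 0.0287 t 4.1
366 408 191 239
```

View pics/lift.png

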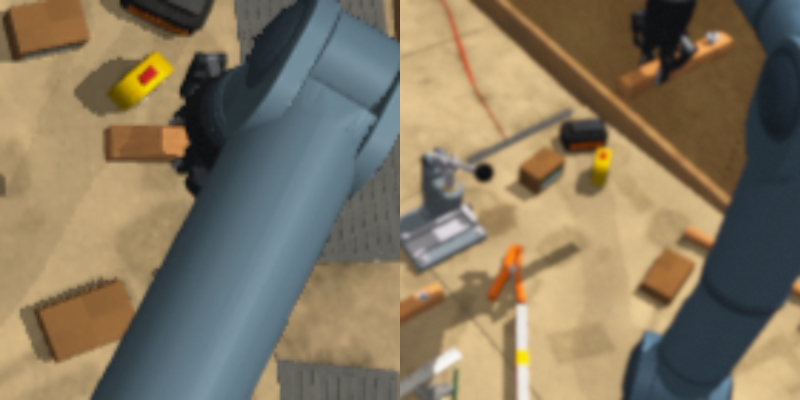

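The rail is gripped, level, with the insert up. I'll carry it over the press at height.

>>> servo_tool --rows '[0.01, 0.0, 0, 0, 0, 0, -1, 0.035, 0.005, 0, 0, 0, 0, -1, 0.07, 0.012, 0, 0, 0, 0, -1, 0.105, 0.02, 0, 0, 0, 0, -1, 0.14, 0.03, 0, 0, 0, 0, -1, 0.175, 0.04, 0, 0, 0, 0, -1, 0.21, 0.05, 0, 0, 0, 0, -1, 0.245, 0.06, 0, 0, 0, -0.5, -1]'

```text
clock: 4.87
ee_pos: [0.4715, -0.0426, 0.4036]
tool_rot: [0.688, 0.725, -0.001, -0.002]
force: [1.3, -0.4, -1.8]
width: 0.0289
gripper_force: 60.3
```

>>> servo_tool --rows '[0.035, 0.01, 0, 0, 0, 0, -1, 0.07, 0.02, 0, 0, 0, 0, -1, 0.105, 0.03, 0, 0, 0, 0, -1, 0.14, 0.04, 0, 0, 0, 0, -1, 0.175, 0.05, 0, 0, 0, 0, -1, 0.21, 0.055, 0, 0, 0, 0, -1, 0.235, 0.06, 0, 0, 0, 0, -1, 0.245, 0.062, 0, 0, 0, 0, -1]'

```text
clock: 5.53
ee_pos: [0.5193, 0.2087, 0.4037]
tool_rot: [0.685, 0.728, -0.001, -0.003]
force: [0.0, 0.6, -0.5]
width: 0.0287
gripper_force: 60.3
```

Run:
```python
from h import *
x,y=press(0,.282);print(x,y);plan(x,y,.41,93.3)
```

```text
0.571266944397402 0.29803239228515593
shift mm [86.  57.2 -6.3] rot deg [-0.29 -0.16  0.17] F [ 0.   0.6 -0.5] ee [0.5193 0.2087 0.4037] w 0.0287 t 5.53
```

>>> servo_tool --rows '[0.02, 0.013, 0, 0, 0, 0, -1, 0.05, 0.035, 0, 0, 0, 0, -1, 0.075, 0.05, 0, 0, 0, 0, -1, 0.086, 0.057, 0.01, 0, 0, 0, -1, 0.086, 0.057, 0.04, 0, 0, 0, -1, 0.086, 0.057, 0.07, 0, 0, 0, -1, 0.086, 0.057, 0.1, 0, 0, 0, -1, 0.086, 0.057, 0.13, 0, 0, 0, -1]'

```text
clock: 6.2
ee_pos: [0.5737, 0.2902, 0.2727]
tool_rot: [0.689, 0.725, -0.002, -0.0]
force: [-0.9, -0.4, -2.0]
width: 0.0289
gripper_force: 60.4
```

>>> servo_tool --rows '[0, 0, 0.03, 0, 0, 0, -1, 0, 0, 0.06, 0, 0, 0, -1, 0, 0, 0.09, 0, 0, 0, -1, 0, 0, 0.12, 0, 0, 0, -1, 0, 0, 0.15, 0, 0, 0, -1, 0, 0, 0.18, 0, 0, 0, -1, 0, 0, 0.2, 0, 0, 0, -1, 0, 0, 0.205, 0, 0, 0, -1]'

```text
clock: 6.87
ee_pos: [0.5702, 0.2875, 0.0645]
tool_rot: [0.689, 0.725, -0.006, -0.002]
force: [-0.1, -0.7, -1.0]
width: 0.0289
gripper_force: 60.2
```

Run:
```python
from h import *
x,y=press(0,.282);plan(x,y,.06,93.3)
im=get_image("top");np.save("t2.npy",im,allow_pickle=True);sc=get_image("scene")
cv2.imwrite("pics/pre.png",np.hstack([cv2.resize(im["color"][140:240,170:300],(520,400),interpolation=cv2.INTER_CUBIC),cv2.resize(sc["color"][170:270,190:290-30],(280,400),interpolation=cv2.INTER_CUBIC)]))
```

```text
shift mm [10.5  1.6  4.4] rot deg [-0.63  0.34 -0.35] F [-0.1 -0.7 -1. ] ee [0.5702 0.2875 0.0645] w 0.0289 t 6.87
```

View pics/pre.png

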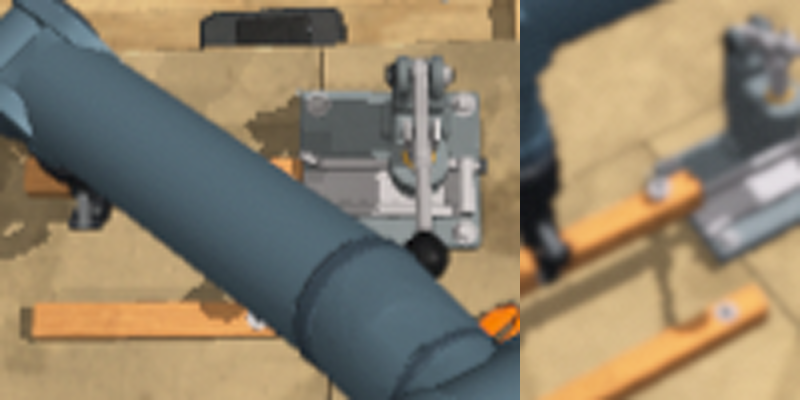

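Run:
```python
from h import *
np.set_printoptions(precision=4,suppress=True)
im=np.load("t2.npy",allow_pickle=True).item();P=cloud(im);c=im["color"].astype(int)
m=(P[...,2]>.2)&(abs(P[...,1])<.25)&(P[...,0]>.3);
for r in range(165,235,8):
  print(r,' '.join('%4.0f'%(1000*z) for z in P[r,180:300:8,2]))
sc=get_image("scene");S=cloud(sc);h=cv2.cvtColor(sc["color"],cv2.COLOR_BGR2HSV)
m=(h[...,1]>110)&(abs(S[...,2]-.086)<.012)&(S[...,0]>.53)&(S[...,0]<.61)&(S[...,1]<.27)&(S[...,1]>.08)
q=S[m];print(len(q),q.min(0),q.max(0))
e=q[:,2]>.08;print(cv2.minAreaRect(q[e,:2].astype(np.float32)*1000),np.median(q[e,2]))
pl=np.linalg.lstsq(np.c_[q[e,:2]-[.57,.2],np.ones(e.sum())],q[e,2],rcond=None)[0];print("plane",pl)
cv2.imwrite("pics/sc2.png",cv2.resize(sc["color"][165:245,195:275],(600,600),interpolation=cv2.INTER_CUBIC))
```

```text
165  460  483  495  502  502   -5   -2   -5   -4   22   20  161  215   34   -0
173  453  485  506  521  531  533   -3   -1   -3   23   21  142  233   21   -2
181  233  472  505  526  543  553  559  555   90   35   39  153  247   36   -1
189   63  173  481  525  550  568  578  584  584   18   24   22  264   29   -1
197   -6  163    1   -4  540  567  583  599  606  610  604   21  280   22   -1
205   -2   -1   -1   -0   -6  560  583  605  619  626  632  632  308   -4    4
213   -6   -4   -5   -2   -0    2  570  601  619  635  647  650  652   -0    2
221   25  nan   29   29   28   27   28  573  617  638  653  661  669  668   22
229    2   -4   -4   -3   -3   -4   -2   -6    2  634  659  670  683  687  683
279 [0.5593 0.1203 0.0741] [0.5977 0.2658 0.0973]
((581.4716796875, 193.34649658203125), (36.078643798828125, 144.8192596435547), 3.5690090656280518) 0.09084711885099073
plane [0.1222 0.0058 0.0896]
```

View pics/sc2.png

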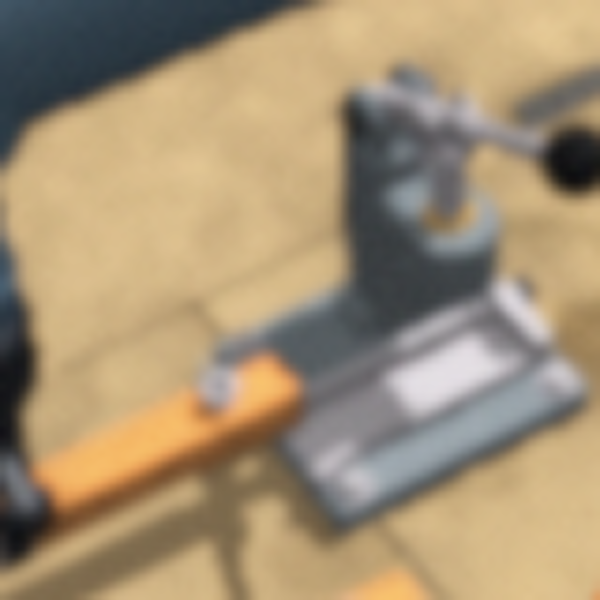

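The arm passes well clear above the ball. The rail end is just at the channel mouth (crop ~(290,390)) and lined up with it. I'll back off slightly, lower, and feed it in.

>>> servo_tool --rows '[0.005, 0.0015, 0, -0.6, 0.3, -0.3, -1, 0.01, 0.0015, 0.005, -0.6, 0.3, -0.3, -1, 0.0105, 0.0015, 0.012, -0.6, 0.3, -0.3, -1, 0.0105, 0.0015, 0.02, -0.6, 0.3, -0.3, -1, 0.0105, 0.0015, 0.027, -0.6, 0.3, -0.3, -1, 0.0105, 0.0015, 0.0315, -0.6, 0.3, -0.3, -1, 0.0105, 0.0015, 0.0315, -0.6, 0.3, -0.3, -1, 0.0105, 0.0015, 0.0315, -0.6, 0.3, -0.3, -1]'

```text
clock: 7.68
ee_pos: [0.5755, 0.3015, 0.039]
tool_rot: [0.687, 0.727, 0.005, 0.002]
force: [0.1, -0.8, -2.1]
width: 0.0287
gripper_force: 60.3
```

Run:
```python
from h import *
x,y=press(0,.240);plan(x,y,.033,93.3)
```

```text
shift mm [-45.3  -4.5   5.7] rot deg [ 0.53 -0.26 -0.06] F [ 0.1 -0.8 -2.1] ee [0.5755 0.3015 0.039 ] w 0.0287 t 7.68
```

>>> servo_tool --rows '[0, 0, 0, 0, 0, 0, -1, 0, 0, 0, 0, 0, 0, -1, 0, 0, 0, 0, 0, 0, -1, 0, 0, 0, 0, 0, 0, -1, 0, 0, 0, 0, 0, 0, -1, 0, 0, 0, 0, 0, 0, -1, 0, 0, 0, 0, 0, 0, -1, 0, 0, 0, 0, 0, 0, -1]'

```text
clock: 8.35
ee_pos: [0.5759, 0.3021, 0.0398]
tool_rot: [0.687, 0.727, 0.006, 0.002]
force: [-0.4, 0.2, -0.8]
width: 0.029
gripper_force: 60.3
```

Run:
```python
from h import *
x,y=press(0,.240);plan(x,y,.033,93.3)
```

```text
shift mm [-45.8  -4.9   6.5] rot deg [ 0.6  -0.3  -0.04] F [-0.4  0.2 -0.8] ee [0.5759 0.3021 0.0398] w 0.029 t 8.35
```

>>> servo_tool --rows '[0, -0.002, 0.003, 0.6, -0.3, 0, -1, -0.004, -0.0035, 0.006, 0.6, -0.3, 0, -1, -0.009, -0.004, 0.006, 0.6, -0.3, 0, -1, -0.014, -0.004, 0.006, 0.6, -0.3, 0, -1, -0.02, -0.004, 0.006, 0.6, -0.3, 0, -1, -0.025, -0.004, 0.006, 0.6, -0.3, 0, -1, -0.025, -0.004, 0.006, 0.6, -0.3, 0, -1, -0.025, -0.004, 0.006, 0.6, -0.3, 0, -1]'

```text
clock: 9.02
ee_pos: [0.5739, 0.2759, 0.0337]
tool_rot: [0.687, 0.726, -0.0, 0.0]
force: [-0.3, -0.0, -1.9]
width: 0.0289
gripper_force: 60.3
```

Run:
```python
from h import *
x,y=press(0,.220);plan(x,y,.031,93.3)
sc=get_image("scene")
cv2.imwrite("pics/sc3.png",cv2.resize(sc["color"][165:245,195:275],(600,600),interpolation=cv2.INTER_CUBIC))
```

```text
shift mm [-39.8  -1.2   2.7] rot deg [ 0.02  0.02 -0.13] F [-0.3 -0.  -1.9] ee [0.5739 0.2759 0.0337] w 0.0289 t 9.02
```

View pics/sc3.png

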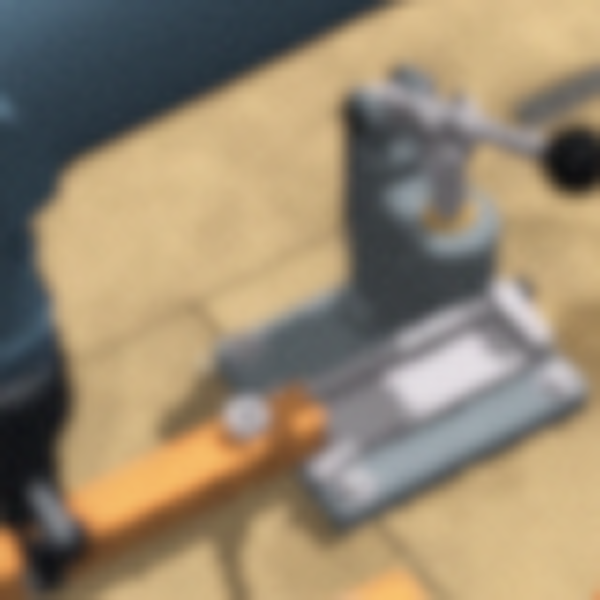

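The rail end is inside the mouth (crop ~(320,420)), centred and with no contact force. I'll keep sliding it in.

>>> servo_tool --rows '[-0.006, -0.001, 0, 0, 0, 0, -1, -0.012, -0.001, 0.0, 0, 0, 0, -1, -0.018, -0.001, 0.001, 0, 0, 0, -1, -0.024, -0.001, 0.001, 0, 0, 0, -1, -0.03, -0.001, 0.001, 0, 0, 0, -1, -0.036, -0.001, 0.001, 0, 0, 0, -1, -0.04, -0.001, 0.001, 0, 0, 0, -1, -0.04, -0.001, 0.001, 0, 0, 0, -1]'

```text
clock: 9.73
ee_pos: [0.5751, 0.2348, 0.0324]
tool_rot: [0.688, 0.726, -0.001, 0.0]
force: [0.3, -0.6, -2.9]
width: 0.029
gripper_force: 60.3
```

Run:
```python
from h import *
x,y=press(0,.140);plan(x,y,.0305,93.3)
```

```text
shift mm [-78.7   0.    2. ] rot deg [-0.01  0.08 -0.17] F [ 0.3 -0.6 -2.9] ee [0.5751 0.2348 0.0324] w 0.029 t 9.73
```

>>> servo_tool --rows '[-0.008, 0, 0, 0, 0, 0, -1, -0.018, 0, 0.0, 0, 0, 0, -1, -0.028, 0, 0, 0, 0, 0, -1, -0.038, 0, 0.001, 0, 0, 0, -1, -0.048, 0, 0.001, 0, 0, 0, -1, -0.058, 0, 0.001, 0, 0, 0, -1, -0.066, 0, 0.001, 0, 0, 0, -1, -0.072, 0, 0.001, 0, 0, 0, -1]'

```text
clock: 10.4
ee_pos: [0.579, 0.1631, 0.0315]
tool_rot: [0.687, 0.726, -0.0, 0.0]
force: [0.5, -0.3, -0.9]
width: 0.0289
gripper_force: 60.3
```

Run:
```python
from h import *
x,y=press(0,.130);plan(x,y,.029,93.3)
```

```text
shift mm [-16.8   0.1   2.5] rot deg [-0.01  0.05 -0.13] F [ 0.5 -0.3 -0.9] ee [0.579  0.1631 0.0315] w 0.0289 t 10.4
```

>>> servo_tool --rows '[-0.003, 0, 0, 0, 0, 0, -1, -0.006, 0, 0.0005, 0, 0, 0, -1, -0.009, 0, 0.001, 0, 0, 0, -1, -0.011, 0, 0.0015, 0, 0, 0, -1, -0.012, 0, 0.002, 0, 0, 0, -1, -0.013, 0, 0.002, 0, 0, 0, -1, -0.013, 0, 0.002, 0, 0, 0, -1, -0.013, 0, 0.002, 0, 0, 0, -1]'

```text
clock: 11.07
ee_pos: [0.5794, 0.1524, 0.0297]
tool_rot: [0.687, 0.727, 0.0, -0.0]
force: [-0.4, 0.8, -1.7]
width: 0.0292
gripper_force: 60.3
```

>>> servo_tool --rows '[-0.001, 0, 0, 0, 0, 0, -1, -0.001, 0, 0.0005, 0, 0, 0, -1, -0.002, 0, 0.0005, 0, 0, 0, -1, -0.002, 0, 0.0005, 0, 0, 0, -1, -0.003, 0, 0.0005, 0, 0, 0, -1, -0.003, 0, 0.0005, 0, 0, 0, -1, -0.003, 0, 0.0005, 0, 0, 0, -1, -0.003, 0, 0.0005, 0, 0, 0, -1]'

```text
clock: 11.73
ee_pos: [0.5797, 0.1489, 0.0292]
tool_rot: [0.687, 0.727, -0.0, 0.0]
force: [0.3, -0.0, -0.9]
width: 0.0289
gripper_force: 60.5
```

>>> servo_tool --rows '[-0.001, 0, 0, 0, 0, 0, -1, -0.001, 0, 0.0, 0, 0, 0, -1, -0.002, 0, 0.0005, 0, 0, 0, -1, -0.002, 0, 0.0005, 0, 0, 0, -1, -0.003, 0, 0.0005, 0, 0, 0, -1, -0.003, 0, 0.0005, 0, 0, 0, -1, -0.003, 0, 0.0005, 0, 0, 0, -1, -0.003, 0, 0.0005, 0, 0, 0, -1]'

```text
clock: 12.4
ee_pos: [0.5798, 0.1481, 0.0291]
tool_rot: [0.686, 0.727, 0.001, -0.001]
force: [-1.0, 4.3, 2.1]
width: 0.0288
gripper_force: 60.8
```

The rail has met the stop (4 N) and is touching the bed. I'll settle it and release gently.

>>> servo_tool --rows '[-0.001, 0, 0.0005, 0, 0, 0, -1, -0.001, 0, 0.001, 0, 0, 0, -1, -0.001, 0, 0.001, 0, 0, 0, -1, -0.001, 0, 0.001, 0, 0, 0, -1, -0.001, 0, 0.001, 0, 0, 0, -1, -0.001, 0, 0.001, 0, 0, 0, -1, -0.001, 0, 0.001, 0, 0, 0, -1, -0.001, 0, 0.001, 0, 0, 0, -1]'

```text
clock: 13.07
ee_pos: [0.5798, 0.1481, 0.0291]
tool_rot: [0.686, 0.727, 0.001, -0.001]
force: [-2.9, 7.0, 7.6]
width: 0.0289
gripper_force: 61.5
```

Run:
```python
from h import *
plan(.5798,.148,.03,93.3)
im=get_image("top");sc=get_image("scene")
cv2.imwrite("pics/stop.png",np.hstack([cv2.resize(im["color"][150:215,230:295],(400,400),interpolation=cv2.INTER_CUBIC),cv2.resize(sc["color"][175:240,215:280],(400,400),interpolation=cv2.INTER_CUBIC)]))
```

```text
shift mm [-0.1  0.  -0.9] rot deg [ 0.06 -0.18  0.03] F [-2.9  7.   7.6] ee [0.5798 0.1481 0.0291] w 0.0289 t 13.07
```

View pics/stop.png

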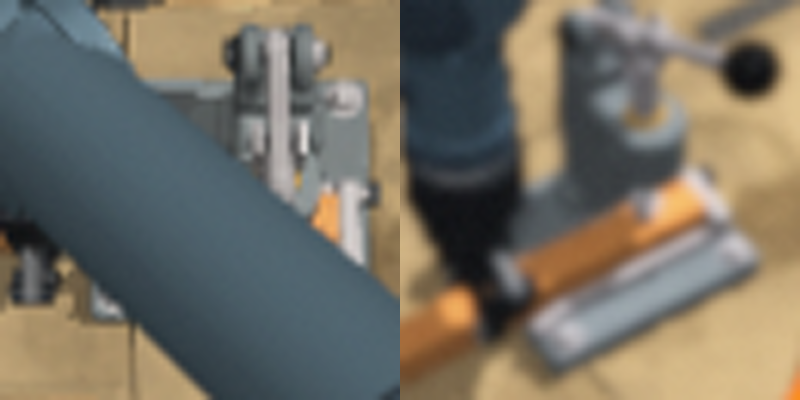

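The rail end sits against the stop with the insert under the ram. Releasing.

>>> servo_tool --rows '[0, 0, -0.001, 0, 0, 0, -1, 0, 0, -0.001, 0, 0, 0, -0.2, 0, 0, -0.001, 0, 0, 0, 0, 0, 0, -0.001, 0, 0, 0, 0.3, 0, 0, -0.001, 0, 0, 0, 0.4, 0, 0, -0.001, 0, 0, 0, 0.4, 0, 0, -0.001, 0, 0, 0, 0.4, 0, 0, -0.001, 0, 0, 0, 0.4]'

```text
clock: 13.83
ee_pos: [0.5799, 0.1446, 0.0285]
tool_rot: [0.687, 0.727, -0.0, 0.0]
force: [0.2, -0.0, 1.0]
width: 0.0598
gripper_force: 0.0
```

>>> servo_tool --rows '[0, 0, -0.005, 0, 0, 0, 0.4, 0, 0, -0.015, 0, 0, 0, 0.4, 0, 0, -0.03, 0, 0, 0, 0.4, 0, 0, -0.06, 0, 0, 0, 0.4, 0, 0, -0.095, 0, 0, 0, 0.4, 0, 0, -0.13, 0, 0, 0, 0.4, 0, 0, -0.16, 0, 0, 0, 0.4, 0, 0, -0.18, 0, 0, 0, 0.4]'

```text
clock: 14.5
ee_pos: [0.5815, 0.1466, 0.2145]
tool_rot: [0.686, 0.727, 0.003, 0.002]
force: [-0.2, 0.2, 0.6]
width: 0.0598
gripper_force: 0.0
```

Run:
```python
from h import *
np.set_printoptions(precision=4,suppress=True)
x,y=press(-.1134,0);print(x,y)
plan(x,y,.41,93.3)
sc=get_image("scene");S=cloud(sc);h=cv2.cvtColor(sc["color"],cv2.COLOR_BGR2HSV)
m=(h[...,1]>110)&(abs(S[...,2]-.052)<.012)&(S[...,0]>.53)&(S[...,0]<.61)&(S[...,1]<.27)&(S[...,1]>-.06)
print(m.sum(),S[m].min(0),S[m].max(0),cv2.minAreaRect(S[m][:,:2].astype(np.float32)*1000))
cv2.imwrite("pics/rel.png",cv2.resize(sc["color"][165:265,180:280],(600,600),interpolation=cv2.INTER_CUBIC))
```

```text
0.4742880379959692 0.009972239342785072
shift mm [-130.  -113.6 -196.5] rot deg [ 0.4  -0.06  0.01] F [-0.2  0.2  0.6] ee [0.5815 0.1466 0.2145] w 0.0598 t 14.5
376 [ 0.563  -0.0163  0.04  ] [0.6036 0.2198 0.0597] ((585.794677734375, 101.5658950805664), (35.59089660644531, 236.46487426757812), 2.8913681507110596)
```

View pics/rel.png

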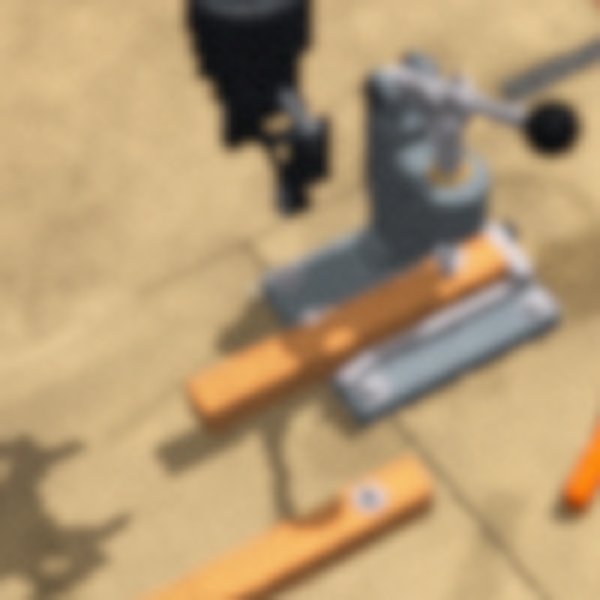

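The rail lies flat in the channel against the stop, and the finished rail is untouched. For the lever, I'll turn the gripper 90° so the pads close along the hinge axis, then approach the ball from above.

>>> servo_tool --rows '[0, 0, -0.03, 0, 0, 5, 0.6, 0, 0, -0.06, 0, 0, 12, 1, 0, 0, -0.09, 0, 0, 19, 1, 0, 0, -0.12, 0, 0, 26, 1, 0, 0, -0.15, 0, 0, 33, 1, 0, 0, -0.18, 0, 0, 39, 1, 0, 0, -0.195, 0, 0, 44, 1, 0, 0, -0.195, 0, 0, 45, 1]'

```text
clock: 15.22
ee_pos: [0.5812, 0.1471, 0.4105]
tool_rot: [0.913, 0.408, 0.005, 0.001]
force: [-0.7, 0.1, 0.7]
width: 0.0857
gripper_force: 0.0
```

Run:
```python
from h import *
x,y=press(-.1134,0)
plan(x,y,.41,3.3);print(state()["joint_pos"])
```

```text
shift mm [-173.5   11.7   -1. ] rot deg [ 0.15 -0.62 44.88] F [-0.7  0.1  0.7] ee [0.5812 0.1471 0.4105] w 0.0857 t 15.22
[ 0.28933446  0.25970457 -0.74474981  1.45393703  0.17795741  1.48528302
 -1.18173304]
```

>>> servo_tool --rows '[-0.02, 0.001, 0, 0, -0.3, 5, 1, -0.05, 0.003, 0, 0, -0.5, 12, 1, -0.08, 0.005, 0, 0, -0.5, 19, 1, -0.11, 0.007, 0, 0, -0.5, 26, 1, -0.14, 0.009, 0, 0, -0.5, 33, 1, -0.165, 0.011, 0, 0, -0.5, 40, 1, -0.173, 0.012, 0, 0, -0.5, 45, 1, -0.173, 0.012, 0, 0, -0.5, 45, 1]'

```text
clock: 15.88
ee_pos: [0.4718, 0.0053, 0.4031]
tool_rot: [1.0, 0.026, -0.004, 0.003]
force: [0.0, -0.3, 0.4]
width: 0.0852
gripper_force: 0.0
```

>>> servo_tool --rows '[0, 0, 0, 0, 0, 0, 1, 0, 0, 0, 0, 0, 0, 1, 0, 0, 0, 0, 0, 0, 1, 0, 0, 0, 0, 0, 0, 1, 0, 0, 0, 0, 0, 0, 1, 0, 0, 0, 0, 0, 0, 1, 0, 0, 0, 0, 0, 0, 1, 0, 0, 0, 0, 0, 0, 1]'

```text
clock: 16.55
ee_pos: [0.4737, 0.0082, 0.4036]
tool_rot: [1.0, 0.029, -0.004, 0.002]
force: [0.2, 0.0, -0.6]
width: 0.0854
gripper_force: 0.0
```

Run:
```python
from h import *
x,y=press(-.1134,0)
plan(x,y,.27,3.3);print(state()["joint_pos"])
```

```text
shift mm [  1.7  -2.1 133.5] rot deg [ 0.17  0.46 -0.01] F [ 0.2  0.  -0.6] ee [0.4737 0.0082 0.4036] w 0.0854 t 16.55
[ 0.51054166 -0.03713453 -0.59101367  1.72993435 -0.01796082  1.45056336
 -1.59129692]
```

>>> servo_tool --rows '[0.0015, -0.002, 0.015, 0, 0.4, 0, 1, 0.0015, -0.002, 0.04, 0, 0.4, 0, 1, 0.0015, -0.002, 0.07, 0, 0.4, 0, 1, 0.0015, -0.002, 0.095, 0, 0.4, 0, 1, 0.0015, -0.002, 0.115, 0, 0.4, 0, 1, 0.0015, -0.002, 0.128, 0, 0.4, 0, 1, 0.0015, -0.002, 0.133, 0, 0.4, 0, 1, 0.0015, -0.002, 0.133, 0, 0.4, 0, 1]'

```text
clock: 17.22
ee_pos: [0.473, 0.0095, 0.2693]
tool_rot: [1.0, 0.028, -0.002, 0.001]
force: [0.3, 0.2, 0.1]
width: 0.0856
gripper_force: 0.0
```

Run:
```python
from h import *
x,y=press(-.1134,0)
plan(x,y,.27,3.3)
```

```text
shift mm [ 1.3 -0.4 -0.7] rot deg [ 0.15  0.22 -0.04] F [0.3 0.2 0.1] ee [0.473  0.0095 0.2693] w 0.0856 t 17.22
```

>>> servo_tool --rows '[0.001, 0, 0, 0, 0, 0, 0.5, 0.001, 0, 0, 0, 0, 0, 0.2, 0.001, 0, 0, 0, 0, 0, 0, 0.001, 0, 0, 0, 0, 0, -0.2, 0.001, 0, 0, 0, 0, 0, -1, 0.001, 0, 0, 0, 0, 0, -1, 0.001, 0, 0, 0, 0, 0, -1, 0.001, 0, 0, 0, 0, 0, -1]'

```text
clock: 17.88
ee_pos: [0.4752, 0.01, 0.2712]
tool_rot: [1.0, 0.028, -0.0, 0.002]
force: [-1.0, 0.8, 3.8]
width: 0.0332
gripper_force: 59.2
```

>>> servo_tool --rows '[0, 0, 0, 0, 0, 0, -1, 0, 0, 0, 0, 0, 0, -1, 0, 0, 0, 0, 0, 0, -1, 0, 0, 0, 0, 0, 0, -1, 0, 0, 0, 0, 0, 0, -1, 0, 0, 0, 0, 0, 0, -1, 0, 0, 0, 0, 0, 0, -1, 0, 0, 0, 0, 0, 0, -1]'

```text
clock: 18.55
ee_pos: [0.4748, 0.01, 0.2706]
tool_rot: [1.0, 0.029, -0.001, 0.001]
force: [-1.9, 1.8, 3.7]
width: 0.0336
gripper_force: 59.3
```

Run:
```python
from h import *
x,y=press(-.1134,0)
plan(x,y,.27,3.3)
```

```text
shift mm [-0.5 -0.   0.6] rot deg [ 0.17  0.08 -0.03] F [-1.9  1.8  3.7] ee [0.4748 0.01   0.2706] w 0.0336 t 18.55
```

Ball pinched. I'll pull along its arc, stopping halfway to check.

>>> servo_tool --rows '[-0.004, 0, 0.007, 0, 0, 0, -1, -0.0074, 0, 0.013, 0, 0, 0, -1, -0.0105, 0, 0.0195, 0, 0, 0, -1, -0.0133, 0, 0.026, 0, 0, 0, -1, -0.016, 0, 0.0325, 0, 0, 0, -1, -0.0183, 0, 0.039, 0, 0, 0, -1, -0.0205, 0, 0.0455, 0, 0, 0, -1, -0.0215, 0, 0.049, 0, 0, 0, -1]'

```text
clock: 19.22
ee_pos: [0.4537, 0.0088, 0.2216]
tool_rot: [1.0, 0.029, 0.0, 0.001]
force: [-2.1, 2.1, 5.8]
width: 0.0331
gripper_force: 60.8
```

```bash
cat >> h.py <<'E'
def ball():
    sc=get_image("scene");Q=cloud(sc);col=sc["color"]
    out={}
    for t in("top","scene"):
        i=get_image(t);Q=cloud(i);m=(i["color"].max(-1)<60)&(abs(Q[...,0]-.46)<.04)&(abs(Q[...,1]-.01)<.03)&(Q[...,2]>.15)&(Q[...,2]<.32);print(t,m.sum(),np.median(Q[m],0) if m.any() else "")
E
python3 - <<'E'
from h import *
s=state();plan(*s["ee_pos"],3.3);print(R.from_euler("z",-3.3,degrees=True).apply(s["ee_pos"]-[.4748,.01,.2706]))
E
```

```text
shift mm [0. 0. 0.] rot deg [ 0.17 -0.02 -0.01] F [-2.1  2.1  5.8] ee [0.4537 0.0088 0.2216] w 0.0331 t 19.22
[-2.10976179e-02 -1.76862742e-05 -4.90477829e-02]
```

>>> servo_tool --rows '[-0.002, 0, 0.0065, 0, 0, 0, -1, -0.0037, 0, 0.013, 0, 0, 0, -1, -0.005, 0, 0.02, 0, 0, 0, -1, -0.006, 0, 0.027, 0, 0, 0, -1, -0.0067, 0, 0.032, 0, 0, 0, -1, -0.0072, 0, 0.0375, 0, 0, 0, -1, -0.0075, 0, 0.041, 0, 0, 0, -1, -0.0075, 0, 0.041, 0, 0, 0, -1]'

```text
clock: 19.88
ee_pos: [0.4477, 0.0085, 0.1814]
tool_rot: [1.0, 0.029, 0.002, 0.001]
force: [-1.7, 3.4, 8.9]
width: 0.0336
gripper_force: 63.9
```

Run:
```python
from h import *
np.set_printoptions(precision=4,suppress=True)
s=state();plan(*s["ee_pos"],3.3);d=R.from_euler("z",-3.3,degrees=True).apply(s["ee_pos"]-[.4748,.01,.2706]);print(d, s["torque"])
# lever rod / ball angle from clouds: rod points in press frame
for t in("top","scene"):
    i=get_image(t);P=cloud(i);p=P-[*RAM,0];p=R.from_euler("z",-YAW,degrees=True).apply(p.reshape(-1,3)).reshape(p.shape)
    m=(abs(p[...,1])<.012)&(p[...,0]>-.13)&(p[...,0]<.02)&(p[...,2]>.17)&(p[...,2]<.26);q=p[m]
    if len(q)>5:print(t,len(q),q[:,[0,2]][np.argsort(q[:,0])][::max(1,len(q)//10)])
```

```text
shift mm [0. 0. 0.] rot deg [ 0.14 -0.17  0.  ] F [-1.7  3.4  8.9] ee [0.4477 0.0085 0.1814] w 0.0336 t 19.88
[-0.0271  0.     -0.0892] [0.7317 0.1991 0.0725]
top 87 [[-0.0298  0.1999]
 [-0.0239  0.2025]
 [-0.0172  0.2018]
 [-0.0122  0.1953]
 [-0.0098  0.1988]
 [-0.0069  0.1742]
 [-0.0037  0.2007]
 [-0.0007  0.1889]
 [ 0.0029  0.2007]
 [ 0.0071  0.1975]
 [ 0.0144  0.1948]]
scene 89 [[-0.0917  0.2028]
 [-0.0553  0.1957]
 [-0.0462  0.1947]
 [-0.037   0.1995]
 [-0.029   0.1946]
 [-0.0217  0.1991]
 [-0.0136  0.2026]
 [-0.007   0.1971]
 [-0.0019  0.1963]
 [ 0.0026  0.1879]
 [ 0.0104  0.195 ]
 [ 0.0195  0.2   ]]
```

>>> servo_tool --rows '[0, 0, 0.003, 0, 0, 0, -1, 0, 0, 0.006, 0, 0, 0, -1, -0.0005, 0, 0.009, 0, 0, 0, -1, -0.0005, 0, 0.012, 0, 0, 0, -1, -0.001, 0, 0.0145, 0, 0, 0, -1, -0.001, 0, 0.0145, 0, 0, 0, -1, -0.001, 0, 0.0145, 0, 0, 0, -1, -0.001, 0, 0.0145, 0, 0, 0, -1]'

```text
clock: 20.65
ee_pos: [0.4478, 0.0084, 0.1682]
tool_rot: [1.0, 0.029, 0.003, 0.001]
force: [-1.4, 3.2, 10.3]
width: 0.0335
gripper_force: 65.3
```

```bash
cat > lev.py <<'E'
from h import *
np.set_printoptions(precision=4,suppress=True)
s=state();plan(*s["ee_pos"],3.3);d=R.from_euler("z",-3.3,degrees=True).apply(s["ee_pos"]-[.4748,.01,.2706]);print(d)
q=[]
for k in range(3):
    i=get_image("scene");P=cloud(i);h=cv2.cvtColor(i["color"],cv2.COLOR_BGR2HSV);p=P-[*RAM,0];p=R.from_euler("z",-YAW,degrees=True).apply(p.reshape(-1,3)).reshape(p.shape)
    m=(abs(p[...,1])<.009)&(p[...,0]>-.11)&(p[...,0]<.04)&(p[...,2]>.165)&(p[...,2]<.25);q.append(p[m])
q=np.vstack(q)
for a in np.arange(-.11,.04,.015):
    w=q[(q[:,0]>a)&(q[:,0]<=a+.015)];print(round(a+.0075,4),len(w),np.percentile(w[:,2],[50,80]) if len(w) else"")
k=np.polyfit(q[:,0],q[:,2],1);
for _ in range(5):
    r=q[:,2]-np.polyval(k,q[:,0]);g=abs(r)<.006;k=np.polyfit(q[g,0],q[g,2],1)
print("slope deg (neg=ball high)",np.degrees(np.arctan(k[0])),g.sum(),np.polyval(k,[-.142,.058]))
E
python3 lev.py
```

```text
shift mm [0. 0. 0.] rot deg [ 0.18 -0.29 -0.03] F [-1.4  3.2 10.3] ee [0.4478 0.0084 0.1682] w 0.0335 t 20.65
[-0.027  -0.     -0.1024]
-0.1025 0 
-0.0875 6 [0.19   0.1916]
-0.0725 11 [0.1938 0.1965]
-0.0575 23 [0.1931 0.1945]
-0.0425 39 [0.1945 0.1961]
-0.0275 38 [0.1944 0.1967]
-0.0125 44 [0.195  0.1973]
0.0025 56 [0.1938 0.1976]
0.0175 32 [0.1951 0.1966]
0.0325 34 [0.1931 0.1961]
slope deg (neg=ball high) 1.105286767971928 229 [0.1924 0.1962]
```

```bash
cat > lev2.py <<'E'
from h import *
np.set_printoptions(precision=4,suppress=True)
def rod(im,ang0):
    P=cloud(im);p=R.from_euler("z",-YAW,degrees=True).apply((P-[*RAM,0]).reshape(-1,3))
    # frame along expected lever, from pivot
    v=p-[.058,0,.185];c,s=np.cos(ang0),np.sin(ang0)
    a=-v[:,0]*c+v[:,2]*s; n=v[:,0]*s+v[:,2]*c
    m=(abs(v[:,1])<.012)&(a>.03)&(a<.165)&(abs(n)<.025)
    return a[m],n[m]
def fit(a,n):
    k=np.polyfit(a,n,1)
    for _ in range(8):
        g=abs(n-np.polyval(k,a))<.007;k=np.polyfit(a[g],n[g],1)
    return np.degrees(np.arctan(k[0])),k[1],g.sum()
for t in("scene","top"):
    i0=np.load(t+".npy",allow_pickle=True).item();print(t,"up, dev from 31.4 (pos=higher):",fit(*rod(i0,np.radians(31.4))))
    A=[rod(get_image(t),0) for _ in range(8)];A=[np.concatenate(x) for x in zip(*A)]
    print("   now, deg above level:",fit(*A))
    P=cloud(i0);m=(abs(P[...,2])<.012)&(P[...,0]>.38)&(P[...,0]<.75)&(abs(P[...,1])<.15);q=P[m];print("   bench slope deg x,y, off",np.degrees(np.linalg.lstsq(np.c_[q[:,:2]-[.5,0],np.ones(len(q))],q[:,2],rcond=None)[0]))
    # insert / nose: column points near ram axis
s=state();print(s["ee_pos"],s["force"],s["clock"])
E
python3 lev2.py
```

```text
scene up, dev from 31.4 (pos=higher): (np.float64(-2.851889492343708), np.float64(0.012356792400149186), np.int64(65))
   now, deg above level: (np.float64(-1.6411251956405195), np.float64(0.011835068962131153), np.int64(648))
   bench slope deg x,y, off [0.0551 0.1066 0.0413]
top up, dev from 31.4 (pos=higher): (np.float64(-1.8380083943805876), np.float64(0.00790520658897232), np.int64(145))
   now, deg above level: (np.float64(0.745727242083334), np.float64(0.00849480087811886), np.int64(714))
   bench slope deg x,y, off [-0.0366 -0.0601 -0.0362]
[0.4478 0.0084 0.1682] [-2.6684  3.3731 10.9732] 21.6
```

>>> servo_tool --rows '[0, 0, 0.001, 0, 0, 0, -1, 0, 0, 0.002, 0, 0, 0, -1, 0, 0, 0.002, 0, 0, 0, -1, 0, 0, 0.002, 0, 0, 0, -1, 0, 0, 0.002, 0, 0, 0, -1, 0, 0, 0.002, 0, 0, 0, -1, 0, 0, 0.002, 0, 0, 0, -1, 0, 0, 0.002, 0, 0, 0, -1]'

```text
clock: 22.27
ee_pos: [0.448, 0.0085, 0.1663]
tool_rot: [1.0, 0.029, 0.003, 0.001]
force: [-1.5, 1.8, 11.2]
width: 0.0333
gripper_force: 65.6
```

```bash
cat >> lev2.py <<'E'
# rail still on stop?, other rail
sc=get_image("scene");S=cloud(sc);h=cv2.cvtColor(sc["color"],cv2.COLOR_BGR2HSV)
m=(h[...,1]>110)&(abs(S[...,2]-.052)<.012)&(S[...,0]>.53)&(S[...,0]<.61)&(S[...,1]<.27)&(S[...,1]>-.06)
print("rail",m.sum(),cv2.minAreaRect(S[m][:,:2].astype(np.float32)*1000))
p=R.from_euler("z",-YAW,degrees=True).apply((S-[*RAM,0]).reshape(-1,3)).reshape(S.shape)
m=(h[...,1]<90)&(abs(p[...,0])<.014)&(p[...,1]<.03)&(p[...,1]>-.02)&(p[...,2]>.048)&(p[...,2]<.1)
print("insert/nose area z",np.sort(p[m][:,2]),)
E
python3 lev2.py
```

```text
scene up, dev from 31.4 (pos=higher): (np.float64(-2.851889492343708), np.float64(0.012356792400149186), np.int64(65))
   now, deg above level: (np.float64(-2.141534484331832), np.float64(0.011687395264138506), np.int64(649))
   bench slope deg x,y, off [0.0551 0.1066 0.0413]
top up, dev from 31.4 (pos=higher): (np.float64(-1.8380083943805876), np.float64(0.00790520658897232), np.int64(145))
   now, deg above level: (np.float64(1.3620170394851996), np.float64(0.007081942209426697), np.int64(708))
   bench slope deg x,y, off [-0.0366 -0.0601 -0.0362]
[0.448  0.0085 0.1663] [-1.1751  2.0744 11.5324] 23.0667
rail 376 ((584.5608520507812, 103.66913604736328), (35.82415771484375, 233.40782165527344), 3.2554807662963867)
insert/nose area z [0.0522 0.0585 0.0588 0.0604 0.0607 0.0648 0.0663 0.0665 0.0671 0.0701
 0.0705 0.0725 0.0727 0.0731 0.0736 0.0736 0.0739 0.0741 0.0745 0.0748
 0.0749 0.0759 0.0772 0.0806 0.0814 0.0814 0.0846 0.0849 0.0871]
```

```bash
python3 -c "
from h import *
print(finish_job())"
```

```text
the job is handed in; nothing more can be done
None
```

I handed the job in with the rail on the stop, the lever held at level to within about a degree (11 N at the ball, as specified) and the insert pressed; I inferred that it is fully home from the lever position and that force, as I couldn't see under the ram.

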